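# Lock a two-stage sieve stack onto its receiver

## Robot

A 6-joint arm with a two-finger parallel gripper is mounted at the origin on a cart in front of the work surface, level with it; the furniture and walls round the work are solid. World frame = base frame: x ahead of the robot, y to its left, z up, the work surface at z = 0. Lengths are in m, angles in rad, forces in N, time in s.
With the tool pointing down it reaches from about 0.35 to 0.775 m from the base axis. Payload 7.3 kg.
Tool frame: the origin (TCP) lies midway between the tips of the shut fingers; the grasp point (between the pads) lies bot.grip_depth behind it (bot.grip_depth is the distance from the TCP to the grasp point, in m); z points along the fingers, y is the line along which they close (so a half turn about z gives the same grasp; the last joint's range is limited). The gripper opens to 92 mm and grips with 3 to 60 N. Pads are 19 mm wide; open, the fingers measure 130 mm over their backs; the gripper's body (75 mm by 190 mm) begins 47 mm behind the grasp point.
Start: joints at [-1.442, 0.342, 1.524, -0, 1.275, -0.146], TCP at [0.142, -0.505, 0.227] pointing down, gripper open.
Joint ranges: [-2.53, 2.53], [-0.77, 2.02], [0.04, 2.7], [-1, 4.14], [0.28, 2.66], [-3.11, 3.11]. Speed limits (rad/s): [2.57, 2.57, 3.14, 3.14, 3.14, 3.14].

## Interface

Orientations are given as a unit quaternion [w, x, y, z].
In Python, from rig import bot, optics, job gives the robot as it stands. Calls block until the motion is done:
- bot.goto(position, orientation): joint-space move of the TCP to a pose.
- bot.move_linear(position, rate=0.15, attitude=None, guard=None): straight line of the TCP; attitude=None keeps the orientation; rate is the mean speed in m/s. With guard (N) it stops when the force on the tool has changed by that much, and returns True; else False.
- bot.movej(angles): joint-space move.
- bot.gripper_to(opening, force=None): finger opening in m; force is the grip in N (None keeps the last); returns when the fingers have stopped.
- bot.pause(seconds).
- bot.ik(position, orientation): joint angles nearest the present ones, or None.
- optics.camera(name): name is "scene" or "top" or "wrist"; returns the picture (384x512x3 uint8, red, green, blue); there is no depth.
- optics.get_calibration(name): a dict with "K" (3x3 intrinsics, pixels), "T" (4x4, takes a point from camera to world coordinates). Camera axes: x right, y down, z forward; pixel columns grow to the right and rows downward; lengths in m; the calibration is good to about 2 mm. A picture is of the moment at which its call begins: read the wrist's pose just before it. get_calibration takes no time and is no camera call; for the wrist camera it gives the pose at the moment of the call.
A pose or a line that the arm cannot do raises bot.Unreachable and nothing moves.
- job.job_done(): hands the job in; it is judged then, once.
Readings, each from a call of its own:
- bot.get_time(): time.
- bot.get_joints(): joint angles.
- bot.get_qd(): joint speeds.
- bot.get_joint_torque(): joint torques, N m.
- bot.get_eef_pos(): TCP position.
- bot.get_orientation(): TCP orientation.
- bot.get_force(): force on the tool from outside, world axes, zero at the start.
- bot.get_ft_torque(): the same for the moment, N m.
- bot.get_gripper_width(): finger opening in m.
- bot.get_grip_force(): force on a finger pad.
Only numpy, scipy, OpenCV 4.12 (cv2) and the standard library are available. Lean on these libraries where they do the work, as an engineer would, in place of code of your own. Each camera call takes 0.05 s, during which the arm holds its last target. There are 200 camera calls.

## Task

Assemble the sieve stack for a parasite egg count: seat the green fine sieve on the grey receiver and lock its bayonet by turning it clockwise (a short quarter turn) until its lugs stand at the red marks by the stop; then seat the orange coarse sieve on top of the green one and lock it the same way. Leave the stack standing upright and let go of it, and do not disturb the timer, pen, tally counter, tweezers or lens tissue pad.

Things in the scene. Friction and masses are not known exactly. Their poses are not given: they have to be found in the camera images.
- receiver: Grey round pot on a black 84 mm foot, fixed to the worktop, 45 mm tall, 60 mm diameter at the top, outlet spout low on its own +x side. Origin: centre of its underside, z up. Bayonet socket on top: two lug slots centred at +70 and +250 deg from its x axis (anticlockwise seen from above; white marks on the rim); red marks at 0 and 180 deg show where the lugs stand when locked.
- receiver_rim (a point): Centre of the receiver's rim, 45 mm up. Lower a sieve with its x axis at +70 or +250 deg to the receiver's x (6 deg either way fits, 2 mm radial clearance); seated, its shoulder lies on the rim, its origin 14 mm below this point. Turn it clockwise seen from above by 70 deg to the red marks; hard stop 3 deg beyond. Light friction, 2 mm axial play; it does not turn the other way.
- fine_sieve: Fine sieve: green, close screen. 62 mm tall, loose, 120 g. Origin: centre of its underside, z up. From 14 to 62 mm up it is a cylinder of 60 mm diameter: grip there, any direction. Below that a 37.6 mm spigot (chamfered foot) with two lugs on its own +x and -x sides (10 mm wide, 7 mm high, out to 24 mm), a white line low on the cylinder above each. A half turn gives the same fit.
- fine_sieve_rim (a point): Centre of the green sieve's rim, 62 mm above its origin. Its top is a socket just like the receiver's, on the green sieve's own axes: slots (white marks) at +70 and +250 deg from its x axis, locked (red marks) at 0 and 180 deg. The seated orange sieve has its origin 14 mm below this point.
- coarse_sieve: Coarse sieve: orange, wide screen; same shape. 62 mm tall, loose, 120 g. Origin: centre of its underside, z up. From 14 to 62 mm up it is a cylinder of 60 mm diameter: grip there, any direction. Below that a 37.6 mm spigot (chamfered foot) with two lugs on its own +x and -x sides (10 mm wide, 7 mm high, out to 24 mm), a white line low on the cylinder above each. A half turn gives the same fit.
- tweezers: Bystander: steel tweezers lying flat, 14x130x12 mm; origin centre of the underside.
- lens_pad: Bystander: small pad in a blue card cover, 35x57x12 mm; origin centre of the underside.
- lab_timer: Bystander: white digital timer lying flat, 60x64x18 mm; origin centre of the underside.
- tally_counter: Bystander: grey hand tally counter, 56x52x19 mm; origin centre of the underside.
- pen_1: Bystander: blue pen lying flat, 12x145x9 mm; origin centre of the underside.
Mind the look-alikes: they are no part of the job. What is shaped like the coarse_sieve but purple is not meant.

How it is judged:
On the way, in this order (a step that is already met when the one before it is completed fails the run):
1. the green sieve is seated on the receiver and locked (z of fine_sieve in the frame of receiver_rim between -0.017 and -0.0115 m and horizontal distance between fine_sieve and receiver_rim below 0.004 m and angle between fine_sieve's own z axis and vertical below 0.06 rad and angle between the x axis of fine_sieve and the x axis of receiver, either way round below 0.15 rad), for 0.2 s.
2. the orange sieve is seated on the green sieve and locked (z of coarse_sieve in the frame of fine_sieve_rim between -0.017 and -0.0115 m and horizontal distance between coarse_sieve and fine_sieve_rim below 0.004 m and angle between coarse_sieve's own z axis and vertical below 0.06 rad and angle between the x axis of coarse_sieve and the x axis of fine_sieve, either way round below 0.15 rad), for 0.2 s.
At the end, for the whole second after the job is handed in: Green sieve seated on the receiver (origin 11.5 to 17 mm below the rim point, within 4 mm of its axis, within 0.06 rad of upright) and turned to within 0.15 rad of the locked marks; orange sieve likewise on the green one; both released and at rest (all of step 1 and all of step 2 and linear speed of each of fine_sieve, coarse_sieve below 0.02 m/s and contact force between the fingers and coarse_sieve below 0.1 N and contact force between the fingers and fine_sieve below 0.1 N); the robot touches nothing.
It fails at once if the steel tweezers is pushed more than 15 mm (distance of tweezers from where it was at the start of the episode above 0.015 m).
It fails at once if the lens tissue pad is pushed more than 15 mm (distance of lens_pad from where it was at the start of the episode above 0.015 m).
It fails at once if the timer is pushed more than 15 mm (distance of lab_timer from where it was at the start of the episode above 0.015 m).
It fails at once if the tally counter is pushed more than 15 mm (distance of tally_counter from where it was at the start of the episode above 0.015 m).
It fails at once if the pen is pushed more than 15 mm (distance of pen_1 from where it was at the start of the episode above 0.015 m).
It also fails if it takes over 61 s, if anything falls off the work surface, if the arm or the gripper's body presses on something with over 40 N, if the wrist force passes 120 N, or if a joint passes its speed limit or range.

## Working session

There is one attempt and no reset: what is moved stays moved. The work goes in short steps, each a Python script; the robot and the scene stay as the last script left them, time stands still between calls to the robot, and variables do not carry over. Pictures are saved under pics/ and viewed, at most 10 in all, crops included, and the job is handed in when it is done.

```bash
mkdir -p pics; ls; python3 - <<'E'
from rig import bot, optics, job
import cv2, numpy as np
for n in ("top","scene"):
    im=optics.camera(n); cv2.imwrite(f"pics/{n}0.png",im[:,:,::-1]); c=optics.get_calibration(n); print(n,c["K"].round(1).tolist(),c["T"].round(3).tolist())
c=optics.get_calibration("wrist");print(c["K"].round(1).tolist(),c["T"].round(3).tolist())
print(bot.grip_depth,bot.get_time(),bot.get_orientation(),bot.get_gripper_width())
E
```

```text
pics
top [[376.2, 0.0, 254.5], [0.0, 376.2, 194.6], [0.0, 0.0, 1.0]] [[0.0, -0.996, 0.092, 0.414], [-1.0, -0.001, -0.01, -0.006], [0.01, -0.092, -0.996, 1.189], [0.0, 0.0, 0.0, 1.0]]
scene [[349.6, 0.0, 251.7], [0.0, 349.6, 192.2], [0.0, 0.0, 1.0]] [[-0.813, -0.396, 0.426, 0.097], [-0.582, 0.551, -0.599, 0.593], [0.002, -0.735, -0.678, 0.751], [0.0, 0.0, 0.0, 1.0]]
[[269.8, 0.0, 255.8], [0.0, 269.8, 195.4], [0.0, 0.0, 1.0]] [[0.272, -0.919, -0.285, 0.219], [-0.962, -0.26, -0.08, -0.483], [-0.001, 0.296, -0.955, 0.385], [0.0, 0.0, 0.0, 1.0]]
0.0188 0.1 [-6.70723353e-04  9.90577851e-01  1.36949155e-01  6.80737583e-06] 0.09187791046525773
```

View pics/top0.png

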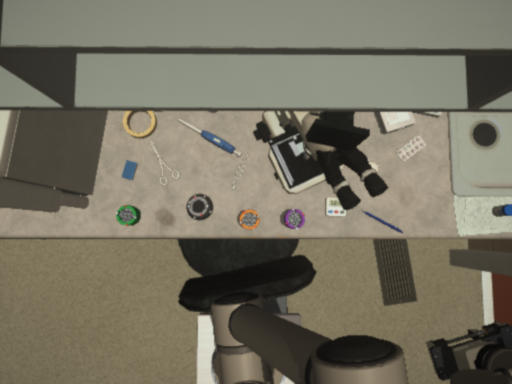

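View pics/scene0.png

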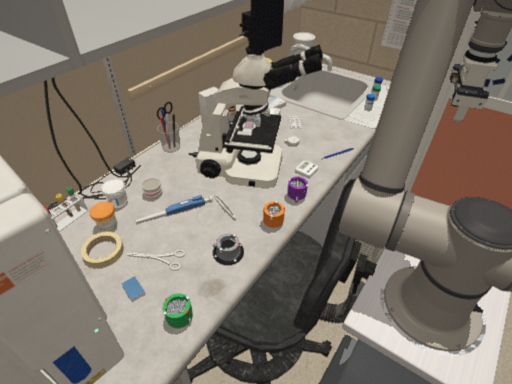

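The top view shows green at (128,215), the receiver at (199,206), orange at (249,219) and the purple look-alike at (293,218). The timer and pen are to the right, the blue pad is at (130,170), and a shelf overhangs the back of the worktop. Next I'll localise these by colour and take a wrist look at each one.

```bash
cat > h.py <<'E'
from rig import bot, optics, job
import cv2, numpy as np
from scipy.spatial.transform import Rotation as R
def down(yaw):  # tool z down, tool x at heading yaw in world
    q=(R.from_euler('z',yaw)*R.from_euler('x',np.pi)).as_quat(); return [q[3],q[0],q[1],q[2]]
def yaw():
    w,x,y,z=bot.get_orientation(); m=R.from_quat([x,y,z,w]).as_matrix(); return np.arctan2(m[1,0],m[0,0])
def cast(c,px,z):
    px=np.atleast_2d(px).astype(float); d=np.c_[px,np.ones(len(px))]@np.linalg.inv(c["K"]).T@c["T"][:3,:3].T
    o=c["T"][:3,3]; return (o+d*((z-o[2])/d[:,2])[:,None])[:,:2]
def shot(name,file=None):
    c=optics.get_calibration(name); im=optics.camera(name)
    if file: cv2.imwrite(f"pics/{file}.png",im[:,:,::-1])
    return c,im
HUE=dict(green=(50,75),orange=(5,20),purple=(125,155))
def mask(im,col,s=90,v=40):
    h=cv2.cvtColor(im,cv2.COLOR_RGB2HSV); lo,hi=HUE[col]; return cv2.inRange(h,(lo,s,v),(hi,255,255))
def blobs(m,amin=20):
    n,l,st,ce=cv2.connectedComponentsWithStats(m); return [(st[i],ce[i]) for i in range(1,n) if st[i][4]>=amin]
E
python3 - <<'E'
from h import *
c,im=shot("top")
for col in HUE:
    for st,ce in blobs(mask(im,col)):
        bb=[st[0]+st[2]/2-.5,st[1]+st[3]/2-.5]
        print(col,st.tolist(),cast(c,bb,.062).round(3))
print("recv",cast(c,[199,206],.045).round(3), "pad",cast(c,[130,170],.01).round(3))
print(yaw())
for p in [(.48,.19),(.48,.33),(.46,0)]:
    for a in np.arange(-3,3.1,.5):
        q=bot.ik([*p,.2],down(a)); print(p,round(a,2),None if q is None else np.round(q,2))
E
```

```text
green [117, 206, 23, 19, 182] [[0.456 0.36 ]]
orange [125, 110, 15, 24, 81] [[0.741 0.357]]
orange [131, 110, 25, 28, 108] [[0.735 0.323]]
orange [239, 209, 19, 13, 95] [[0.456 0.002]]
orange [240, 218, 20, 12, 90] [[ 0.431 -0.002]]
orange [492, 273, 20, 53, 919] [[ 0.209 -0.747]]
purple [285, 210, 9, 18, 58] [[ 0.446 -0.121]]
purple [295, 210, 9, 17, 47] [[ 0.447 -0.151]]
recv [[0.484 0.151]] pad [[0.6   0.375]]
0.2747744435325467
(0.48, 0.19) -3.0 [ 0.23  0.35  1.59  0.    1.2  -1.48]
(0.48, 0.19) -2.5 [ 0.23  0.35  1.59  0.    1.2  -1.98]
(0.48, 0.19) -2.0 [ 0.23  0.35  1.59  0.    1.2  -2.48]
(0.48, 0.19) -1.5 [ 0.23  0.35  1.59  0.    1.2  -2.98]
(0.48, 0.19) -1.0 [ 0.23  0.35  1.59 -0.    1.2   2.8 ]
(0.48, 0.19) -0.5 [ 0.23  0.35  1.59 -0.    1.2   2.3 ]
(0.48, 0.19) 0.0 [ 0.23  0.35  1.59 -0.    1.2   1.8 ]
(0.48, 0.19) 0.5 [ 0.23  0.35  1.59 -0.    1.2   1.3 ]
(0.48, 0.19) 1.0 [ 0.23  0.35  1.59 -0.    1.2   0.8 ]
(0.48, 0.19) 1.5 [ 0.23  0.35  1.59 -0.    1.2   0.3 ]
(0.48, 0.19) 2.0 [ 0.23  0.35  1.59  0.    1.2  -0.2 ]
(0.48, 0.19) 2.5 [ 0.23  0.35  1.59  0.    1.2  -0.7 
[... 759 characters left out ...]
 0.    1.27 -0.96]
(0.46, 0) -3.0 [-0.17  0.25  1.74  0.    1.16 -1.88]
(0.46, 0) -2.5 [-0.17  0.25  1.74  0.    1.16 -2.38]
(0.46, 0) -2.0 [-0.17  0.25  1.74  0.    1.16 -2.88]
(0.46, 0) -1.5 [-0.17  0.25  1.74 -0.    1.16  2.9 ]
(0.46, 0) -1.0 [-0.17  0.25  1.74 -0.    1.16  2.4 ]
(0.46, 0) -0.5 [-0.17  0.25  1.74 -0.    1.16  1.9 ]
(0.46, 0) 0.0 [-0.17  0.25  1.74 -0.    1.16  1.4 ]
(0.46, 0) 0.5 [-0.17  0.25  1.74 -0.    1.16  0.9 ]
(0.46, 0) 1.0 [-0.17  0.25  1.74 -0.    1.16  0.4 ]
(0.46, 0) 1.5 [-0.17  0.25  1.74 -0.    1.16 -0.1 ]
(0.46, 0) 2.0 [-0.17  0.25  1.74  0.    1.16 -0.6 ]
(0.46, 0) 2.5 [-0.17  0.25  1.74  0.    1.16 -1.1 ]
(0.46, 0) 3.0 [-0.17  0.25  1.74  0.    1.16 -1.6 ]
```

```bash
python3 - <<'E'
from h import *
p=bot.get_eef_pos(); u=np.array(p[:2])/np.hypot(*p[:2])
bot.move_linear([*(u*.39),.33],rate=.2)
q=np.array(bot.get_joints()); q[0]=.45; bot.movej(q); print(bot.get_eef_pos(),yaw(),bot.get_time())
for i,(n,p) in enumerate(dict(green=(.455,.36),recv=(.482,.151),orange=(.445,0)).items()):
    bot.goto([*p,.2],down(1.6)); bot.pause(.15); c,im=shot("wrist","w_"+n)
    np.savez("pics/"+n+".npz",im=im,K=c["K"],T=c["T"])
    print(n,bot.get_eef_pos(),bot.get_time())
ims=[cv2.imread(f"pics/w_{n}.png")[100:340,130:380] for n in("green","recv","orange")]
cv2.imwrite("pics/m1.png",np.vstack([np.hstack([cv2.resize(i,None,fx=1.06,fy=1.06) for i in ims]),np.zeros((10,265*3,3),np.uint8)]))
E
```

```text
[0.31175918 0.23483879 0.32927653] 2.216431716434274 3.45
green [0.45507916 0.35975027 0.20162027] 4.5667
recv [0.48192461 0.15228198 0.19995466] 5.6167
orange [0.44535988 0.00117838 0.19992001] 6.4833
```

View pics/m1.png

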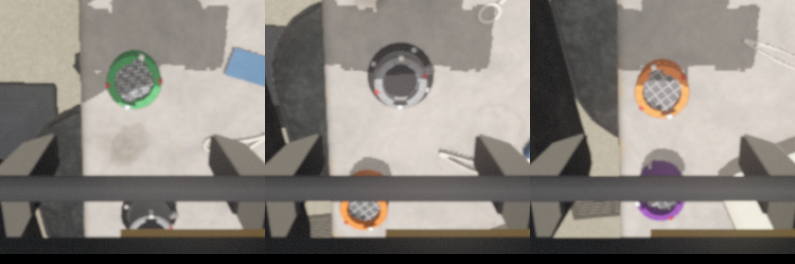

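The montage shows green with red marks left and right at about (107,83)/(161,78) and white marks at its top and bottom. The receiver has red marks at (377,92)/(430,75) and white at top and bottom. Orange has a red mark at about (643,108) and white at (673,116). I'll extract these numerically at rim height.

```bash
cat >> h.py <<'E'
def marks(c,im,z,guess,r=.037):
    """red / white blobs near the rim, cast to rim height: (x,y) rel. to guess, radius mm, heading deg, area"""
    h=cv2.cvtColor(im,cv2.COLOR_RGB2HSV)
    red=cv2.inRange(h,(0,110,70),(4,255,255))|cv2.inRange(h,(172,110,70),(180,255,255)); wh=cv2.inRange(h,(0,0,175),(180,60,255))
    for n,m in(("red",red),("white",wh)):
        for st,ce in blobs(m,2):
            d=cast(c,ce,z)[0]-guess
            if np.hypot(*d)<r: print(n,ce.round(1),(d*1e3).round(1),"r%.1f"%(np.hypot(*d)*1e3),"a%.1f"%np.degrees(np.arctan2(d[1],d[0])),st[4])
E
python3 - <<'E'
from h import *
for n,p,z in(("green",(.456,.36),.062),("recv",(.484,.151),.045),("orange",(.445,0),.062)):
    f=np.load(f"pics/{n}.npz"); c=dict(K=f["K"],T=f["T"]); im=f["im"]; print(n); marks(c,im,z,p,.04)
    if n!="recv":
        m=mask(im,n); y,x=np.nonzero(m); w=cast(c,np.c_[x,y],z); w=w[np.hypot(*(w-p).T)<.06]; print(w.min(0).round(4),w.max(0).round(4),cv2.minEnclosingCircle(w.astype(np.float32)))
    g=c["K"]@(c["T"][:3,:3].T@(np.array([*p,z])-c["T"][:3,3])); g=(g[:2]/g[2]).astype(int)
    cv2.imwrite(f"pics/z_{n}.png",cv2.resize(im[g[1]-45:g[1]+45,g[0]-45:g[0]+45,::-1],(264,264),interpolation=cv2.INTER_CUBIC))
cv2.imwrite("pics/m2.png",np.hstack([cv2.imread(f"pics/z_{n}.png") for n in("green","recv","orange")]))
E
```

```text
green
red [281.  176.5] [27.4 10.7] r29.4 a21.4 2
red [230.5 180. ] [-29.9   5. ] r30.3 a170.5 6
white [263. 154.] [ 6.  35.6] r36.1 a80.4 9
white [266.5 184.1] [11.3  1.3] r11.4 a6.6 29
white [256.4 187.8] [-0.1 -3.3] r3.3 a-92.3 33
white [246.5 191. ] [-11.4  -7.5] r13.7 a-146.6 2
[0.4278 0.3407] [0.4827 0.401 ] ((0.45454633235931396, 0.3707600235939026), 0.030479585751891136)
recv
red [280.5 171. ] [26.5 15.5] r30.7 a30.3 6
red [234.7 186.8] [-27.6  -5.6] r28.2 a-168.6 9
white [258. 155.] [-0.8 33.6] r33.6 a91.4 9
white [257.5 192.5] [  0.1 -11.9] r11.9 a-89.5 20
orange
red [274.5 172.2] [20.6 17.3] r26.9 a40.0 10
red [234.5 202. ] [-23.9 -19.3] r30.8 a-141.1 4
white [246.3 163.8] [-11.1  25.9] r28.2 a113.3 18
white [255.2 187.4] [-0.4 -1. ] r1.1 a-112.6 401
white [237.  183.5] [-21.3   2.9] r21.5 a172.2 2
[ 0.4146 -0.0298] [0.4719 0.035 ] ((0.4439396262168884, 0.0026672552339732647), 0.03253160044550896)
```

View pics/m2.png

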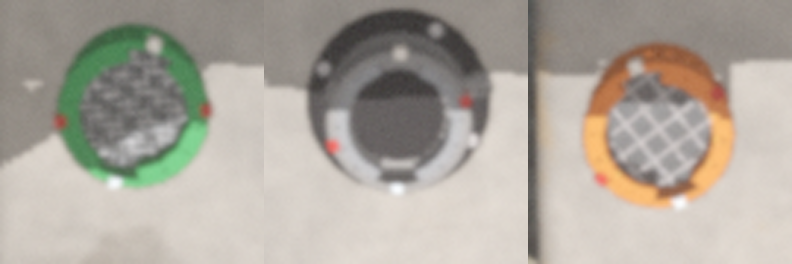

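```bash
cat >> h.py <<'E'
def reds(c,im,z,guess):
    """centre and heading (deg, mod 180) from the two red rim marks, 60 mm apart"""
    h=cv2.cvtColor(im,cv2.COLOR_RGB2HSV).astype(int); hue=(h[...,0]+90)%180-90
    m=((abs(hue)<=4)&(h[...,1]>95)&(h[...,2]>60)).astype(np.uint8)*255
    P=[]
    for st,ce in blobs(m,2):
        w=cast(c,ce,z)[0]
        if .018<np.hypot(*(w-guess))<.042: P.append((w,st[4]))
    best=[(a[1]+b[1],(a[0]+b[0])/2,a[0]-b[0]) for i,a in enumerate(P) for b in P[:i] if .052<np.hypot(*(a[0]-b[0]))<.066]
    s,ctr,d=max(best,key=lambda t:t[0]); return ctr,np.degrees(np.arctan2(d[1],d[0]))%180,np.hypot(*d)
def squeeze(p,ang,ztcp=.021,force=6,zup=.085):
    a=np.radians(ang); bot.goto([*p,zup],down(a)); bot.move_linear([*p,ztcp],rate=.12); bot.gripper_to(.05,force)
    return bot.get_gripper_width(),np.array(bot.get_eef_pos())
E
python3 - <<'E'
from h import *
for n,p,z in(("green",(.456,.366),.062),("recv",(.484,.155),.045),("orange",(.445,0),.062)):
    f=np.load(f"pics/{n}.npz"); print(n,reds(dict(K=f["K"],T=f["T"]),f["im"],z,p))
p=np.array([.4548,.368])
for a in (225,135):
    print(squeeze(p,a)); f0=bot.get_force(); bot.gripper_to(.092); e=bot.get_eef_pos(); bot.move_linear([*p,.1],rate=.2)
    print(np.round(e,4),np.round(f0,1),np.degrees(yaw()),bot.get_time())
bot.goto([.455,.36,.2],down(1.6)); bot.pause(.15); c,im=shot("wrist","w_g2"); print(reds(c,im,.062,p),bot.get_time())
E
```

```text
green (array([0.45474792, 0.36786115]), np.float64(5.737179087497736), np.float64(0.057513733977058286))
recv (array([0.4832433, 0.1560686]), np.float64(20.498400572494234), np.float64(0.058146012518720466))
orange (array([ 0.44316997, -0.00089558]), np.float64(39.050663106062075), np.float64(0.05783996271215719))
(0.060050164288162684, array([0.45487789, 0.36806988, 0.02122258]))
[0.4548 0.368  0.021 ] [-0.5 -0.2  1.8] -134.99708903318148 10.4667
(0.060542227838455115, array([0.45497749, 0.36811643, 0.02126033]))
[0.4548 0.368  0.021 ] [0.4 0.3 1.6] 134.99921663271766 14.4
(array([0.45485147, 0.36779263]), np.float64(5.81536815452543), np.float64(0.057703919240035935)) 15.3417
```

Two squeezes and a repeat look agree to better than 0.5 mm, so the bias is negligible. Now I'll pick up green and insert it, with the descent guarded.

```bash
python3 - <<'E'
from h import *
p=np.array([.4548,.368]); rc=np.array([.4833,.1561])
print(squeeze(p,135,force=25,zup=.1)[0],bot.get_grip_force())
bot.move_linear([*p,.13],rate=.2)
bot.goto([*rc,.12],down(np.radians(135+91-5.8))); bot.move_linear([*rc,.085],rate=.15); f0=np.array(bot.get_force())
hit=bot.move_linear([*rc,.051],rate=.04,guard=10)
print(hit,np.round(bot.get_eef_pos(),4),np.round(bot.get_force()-f0,1),np.round(bot.get_ft_torque(),2),np.degrees(yaw()),bot.get_time(),bot.get_gripper_width())
shot("scene","s2")
E
```

```text
0.05948942903982525 24.986723966558202
True [0.4827 0.1562 0.0518] [0.1 0.8 5.6] [ 0.11 -0.07  0.  ] -139.79984901533987 21.0167 0.060128650316902565
```

```bash
python3 - <<'E'
from h import *
q=np.array(bot.get_joints()); 
for d in (66,5):
    q[5]+=np.radians(d); bot.movej(q); print(np.round(bot.get_force(),1),np.round(bot.get_ft_torque(),2),np.degrees(yaw()),np.round(bot.get_eef_pos(),4),bot.get_time())
bot.gripper_to(.092); e=bot.get_eef_pos(); bot.move_linear([e[0],e[1],.13],rate=.2)
bot.goto([.4819,.1523,.2],down(1.6)); bot.pause(.1); c,im=shot("wrist","w_r2"); cv2.imwrite("pics/z2.png",cv2.resize(im[110:250,180:330,::-1],(450,420)))
print(np.round(e,4),bot.get_time())
try: print(reds(c,im,.093,(.4833,.1561)))
except Exception as x: print(x)
E
```

```text
[ 0.8 -1.   1.1] [ 0.   -0.28  0.05] 154.2838632776739 [0.4829 0.1561 0.0518] 22.1333
[0.7 0.6 3. ] [-0.04 -0.25 -0.03] 149.3679230552312 [0.4826 0.1562 0.0518] 22.3833
[0.4827 0.1562 0.0518] 24.7333
(array([0.48230766, 0.15574021]), np.float64(20.29746694910611), np.float64(0.05748187267718647))
```

View pics/z2.png

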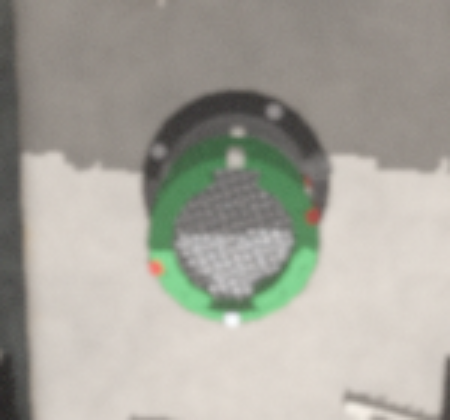

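The view shows green seated: red marks at (156,268)/(313,216), heading 20.3° against 20.5–21.3° on the receiver, so it is locked. Next is orange.

```bash
python3 - <<'E'
from h import *
p=np.array([.4432,-.0009]); rc=np.array([.4826,.1560])
print(squeeze(p,180,zup=.1)[0]); bot.gripper_to(.092); bot.move_linear([*p,.1],rate=.2)
print(squeeze(p,90,force=25,zup=.1)[0],bot.get_eef_pos(),bot.get_time())
bot.move_linear([*p,.18],rate=.2)
bot.goto([*rc,.165],down(np.radians(90+51.3))); bot.move_linear([*rc,.132],rate=.15); f0=np.array(bot.get_force())
hit=bot.move_linear([*rc,.099],rate=.04,guard=10)
print(hit,np.round(bot.get_eef_pos(),4),np.round(bot.get_force()-f0,1),np.round(bot.get_ft_torque(),2),np.degrees(yaw()),bot.get_time(),bot.get_gripper_width())
E
```

```text
0.060150848941267446
0.06004080443998772 [ 0.44337213 -0.00090432  0.02116549] 31.875
True [0.4822 0.156  0.1001] [-1.6 -0.   6.5] [-0.01 -0.01  0.02] 141.30978161078113 34.6417 0.059874246490735694
```

```bash
python3 - <<'E'
from h import *
q=np.array(bot.get_joints()); 
for d in (66,5):
    q[5]+=np.radians(d); bot.movej(q); print(np.round(bot.get_force(),1),np.round(bot.get_ft_torque(),2),np.degrees(yaw()),np.round(bot.get_eef_pos(),4),bot.get_time())
bot.gripper_to(.092); e=bot.get_eef_pos(); bot.move_linear([e[0],e[1],.19],rate=.2)
bot.goto([.4819,.1523,.25],down(1.6)); bot.pause(.1); c,im=shot("wrist","w_r3"); cv2.imwrite("pics/z3.png",cv2.resize(im[110:250,180:330,::-1],(450,420)))
print(np.round(e,4),bot.get_time())
try: print(reds(c,im,.141,(.4826,.156)))
except Exception as x: print(x)
c,im=shot("scene"); cv2.imwrite("pics/s3.png",cv2.resize(im[160:340,120:320,::-1],(600,540)))
E
```

```text
[0.9 0.3 1.5] [ 0.01 -0.11  0.04] 75.39898868715953 [0.4824 0.156  0.1001] 35.7083
[0.4 0.4 1. ] [-0.03 -0.05  0.01] 70.47904789788588 [0.4823 0.156  0.1001] 35.9583
[0.4822 0.156  0.1001] 37.875
(array([0.48183443, 0.15550113]), np.float64(19.218182341446578), np.float64(0.057490146977772924))
```

View pics/z3.png

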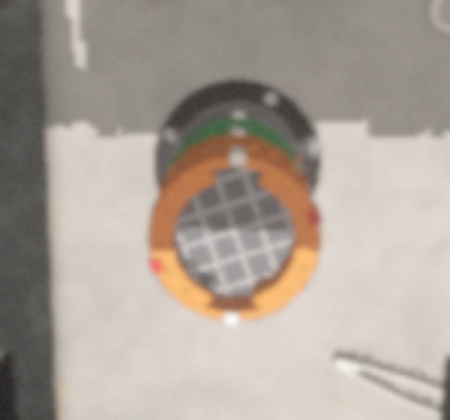

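View pics/s3.png

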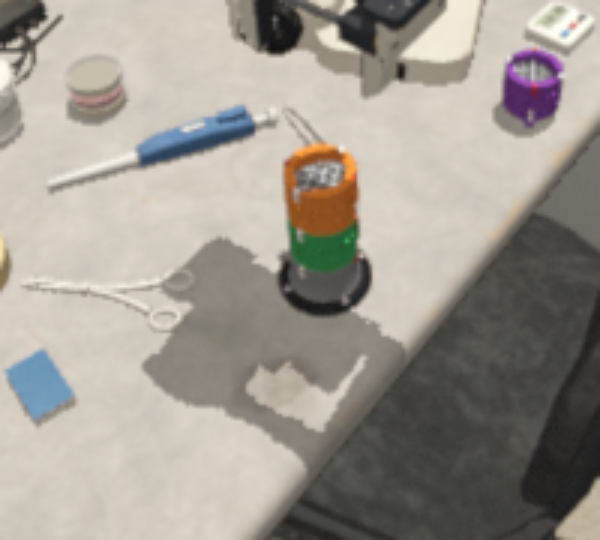

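The wrist view has orange's red marks at (156,266)/(313,216), heading 19.2° against green's 20.3°. The scene view shows the stack upright, the gripper clear of it and the bystanders in place. Handing in.

```bash
python3 -c "
from rig import job; print(job.job_done())"
```

```text
the job is handed in; nothing more can be done
None
```

I seated and locked the green sieve on the receiver and the orange sieve on the green one, let go of the upright stack, saw no bystander moved in the final view, and handed the job in at about 38 s; no verdict came back.

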